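# Unstack converter modules onto their test plates

### The arm

A 7-joint arm with a two-finger parallel gripper is mounted at the origin on the work surface. World frame = base frame: x ahead of the robot, y to its left, z up, the work surface at z = 0. Lengths are in mm, angles in rad, forces in N, time in s.
With the tool pointing down it reaches from about 400 to 875 mm from the base axis. Payload 4.4 kg.
Tool frame: the origin (TCP) lies at the very end of the fingers, on their centre line; the grasp point (between the pads) lies 19 mm behind it; z points along the fingers, y is the line along which they close (so a half turn about z gives the same grasp; the last joint's range is limited). The gripper opens to 85 mm and grips with 20 to 120 N. Pads are 22 mm wide; open, the fingers measure 114 mm over their backs; the gripper's body (76 mm by 85 mm) begins 54 mm behind the grasp point. The pads swing forward as they close: fully open they stand 13 mm farther back than shut.
Start: joints at [1.172, 0.628, 0.038, 1.517, -0.027, 0.996, -0.02], TCP at [212.377, -614.34, 231.313] pointing down, gripper open.
Joint ranges: [-3.06, 3.06], [-0.37, 2.12], [-1.25, 1.32], [0.18, 2.47], [-1.1, 4.24], [0.23, 1.98], [-2.94, 2.94]. Speed limits (rad/s): [2.57, 2.57, 3.14, 3.14, 3.14, 3.14, 3.14].

### API

Orientations are given as [roll, pitch, yaw] about the fixed x, y, z axes, in that order (R = Rz(yaw) Ry(pitch) Rx(roll)).
In Python, from cell import read_state, get_image, camera_params, finish_job gives the robot as it stands.
- The arm moves only by the tool arm_command, never from a script. Its argument "deltas" is a list of rows, each an object of numbers: "dx", "dy", "dz": the shift along the world's x, y, z in m; "yaw": the turn about the world's z in degrees; "jaw": the opening, from 0 (shut) to 1 (fully open). A call has 1 to 20 rows; each row is the pose to reach, as a shift and turn from the pose commanded when the call began; what a row does not reach only later rows make up. A row lasts 1/10 s, in which the tool goes at most 50 mm and 8.59 degrees, less where a joint would pass 70% of its speed; a pose out of reach is approached as far as the arm can. A call with a gripper value outside its range is refused whole. The fingers move at their own pace and stop on an object; the grip force is fixed at half the most. Time passes only in rows, so rows that repeat a pose let the fingers close. It gives the time, the measured TCP pose, the force, the opening and the grip force at its end, in the units of the state.
- read_state(): the state, without advancing time (a new reading comes with each control period).
- get_image(name): name is "scene" or "top" or "wrist"; returns (picture, depth): 420x560x3 uint8, red, green, blue; 420x560 float32, mm along the optical axis (not along the pixel's ray), 0 where there is no reading.
- camera_params(name): a dict with "camera_matrix" (3x3 intrinsics, pixels), "extrinsics" (4x4, takes a point from camera to world coordinates). Camera axes: x right, y down, z forward; pixel columns grow to the right and rows downward; lengths in mm; the calibration is good to about 2 mm. The wrist camera is an equidistant fisheye: a pixel r from the principal point sees the ray r / f radians off the axis. A picture is of the moment at which its call begins: read the wrist's pose just before it. camera_params takes no time and is no camera call; for the wrist camera it gives the pose at the moment of the call.
- finish_job(): hands the job in; it is judged then, once.
The state is a dict: "clock": time; "qpos": joint angles; "qd": joint speeds; "tau": joint torques, N m; "eef_pos": TCP position; "tool_rot": TCP orientation; "force": force on the tool from outside, world axes, zero at the start; "torque": the same for the moment, N m; "width": finger opening in mm; "gripper_force": force on a finger pad.
Only numpy, scipy, OpenCV 4.12 (cv2) and the standard library are available. Lean on these libraries where they do the work, as an engineer would, in place of code of your own. Each camera call takes 0.05 s, during which the arm holds its last target. There are 200 camera calls.

### The job

Take the two stacks of converter modules apart, one module at a time, and set each module on the test plate of its own colour. Each must lie flat in the middle of its plate, lid up and lined up with the plate (long side along the plate's long side), all five released at the end. Do not drop any module, tip it over, or lift one with another still on top of it.

Things in the scene. Friction and masses are not known exactly. Their poses are not given: they have to be found in the camera images.
- red_module: Loose box, aluminium body, flat red lid, 96 mm long (its x) by 60 mm wide (its y) by 32 mm high (its z, up). Origin at the centre of its underside. Its two ends are equivalent. 300 g, give or take 30 %. It starts on the bench with one smaller module, or two, stacked on it; stacked modules may lie turned and a few mm off centre.
- blue_module: Loose box, aluminium body, flat blue lid, 96 mm long (its x) by 60 mm wide (its y) by 32 mm high (its z, up). Origin at the centre of its underside. Its two ends are equivalent. 300 g, give or take 30 %. It starts on the bench with one smaller module, or two, stacked on it; stacked modules may lie turned and a few mm off centre.
- yellow_module: Loose box, aluminium body, flat yellow lid, 70 mm long (its x) by 44 mm wide (its y) by 30 mm high (its z, up). Origin at the centre of its underside. Its two ends are equivalent. 160 g, give or take 30 %. It starts on the red or the blue module, under the black one; stacked modules may lie turned and a few mm off centre.
- white_module: Loose box, aluminium body, flat white lid, 70 mm long (its x) by 44 mm wide (its y) by 30 mm high (its z, up). Origin at the centre of its underside. Its two ends are equivalent. 160 g, give or take 30 %. It starts on top of the red or the blue module; stacked modules may lie turned and a few mm off centre.
- black_module: Loose box, aluminium body, flat black lid, 46 mm long (its x) by 30 mm wide (its y) by 30 mm high (its z, up). Origin at the centre of its underside. Its two ends are equivalent. 80 g, give or take 30 %. It starts on top of the yellow module; stacked modules may lie turned and a few mm off centre.
- red_plate: Fixed test plate, a flat rectangle 112 mm long (its x) by 80 mm wide (its y) and 8 mm high, aluminium rim and red pad (102 by 70 mm) on top. Origin at the centre of its underside on the bench, so the pad's surface is 8 mm above the origin. No walls or lips above the pad. Its two ends are equivalent.
- blue_plate: Fixed test plate, a flat rectangle 112 mm long (its x) by 80 mm wide (its y) and 8 mm high, aluminium rim and blue pad (102 by 70 mm) on top. Origin at the centre of its underside on the bench, so the pad's surface is 8 mm above the origin. No walls or lips above the pad. Its two ends are equivalent.
- yellow_plate: Fixed test plate, a flat rectangle 112 mm long (its x) by 80 mm wide (its y) and 8 mm high, aluminium rim and yellow pad (102 by 70 mm) on top. Origin at the centre of its underside on the bench, so the pad's surface is 8 mm above the origin. No walls or lips above the pad. Its two ends are equivalent.
- white_plate: Fixed test plate, a flat rectangle 112 mm long (its x) by 80 mm wide (its y) and 8 mm high, aluminium rim and white pad (102 by 70 mm) on top. Origin at the centre of its underside on the bench, so the pad's surface is 8 mm above the origin. No walls or lips above the pad. Its two ends are equivalent.
- black_plate: Fixed test plate, a flat rectangle 112 mm long (its x) by 80 mm wide (its y) and 8 mm high, aluminium rim and black pad (102 by 70 mm) on top. Origin at the centre of its underside on the bench, so the pad's surface is 8 mm above the origin. No walls or lips above the pad. Its two ends are equivalent.
Not all that is in view belongs to the job. Leave any brown or pink look-alike of the yellow_plate alone.

How it is judged:
By the outcome, as a careful person would: the job done as asked, in the order asked, and still so for the second after the job is handed in, with the robot touching nothing.
It also fails if it takes over 134 s, if anything falls off the work surface, if the arm or the gripper's body presses on something with over 40 N, if the wrist force passes 120 N, or if a joint passes its speed limit or range.

## Working session

There is one attempt and no reset: what is moved stays moved. The work goes in short steps, Python scripts to look and compute and a tool call to move; the robot and the scene stay as the last step left them, time stands still between calls to the robot, and variables do not carry over. Pictures are saved under pics/ and viewed, at most 14 in all, crops included, and the job is handed in when it is done.

Besides the shell and the picture viewer there is one more tool, called after ">>>" by a JSON object that holds its "method" and its "body". arm_command: Moves the arm, as the interface text tells. Its arguments: {"type":"object","properties":{"deltas":{"type":"array"}},"required":["deltas"]}

```bash
ls; mkdir -p pics
python3 - <<'E'
from cell import *
import cv2, numpy as np
for n in ("top","scene"):
    im,d=get_image(n); cv2.imwrite(f"pics/{n}0.png",im[...,::-1]); np.savez(f"{n}0.npz",im=im,d=d)
    p=camera_params(n); print(n,np.round(p["camera_matrix"],1).tolist(),np.round(p["extrinsics"],3).tolist())
s=read_state(); print({k:np.round(v,3).tolist() for k,v in s.items()})
E
```

```text
pics
top [[466.3, 0.0, 273.4], [0.0, 466.3, 202.9], [0.0, 0.0, 1.0]] [[-0.015, -0.992, 0.128, 216.373], [-1.0, 0.015, 0.001, 161.887], [-0.003, -0.128, -0.992, 1669.048], [0.0, 0.0, 0.0, 1.0]]
scene [[471.9, 0.0, 271.4], [0.0, 471.9, 218.8], [0.0, 0.0, 1.0]] [[-0.653, 0.512, -0.559, 1113.529], [0.757, 0.461, -0.463, 726.397], [0.021, -0.725, -0.688, 942.729], [0.0, 0.0, 0.0, 1.0]]
{'clock': 0.1, 'qpos': [1.172, 0.629, 0.039, 1.518, -0.027, 0.996, -0.02], 'qd': [0.0, -0.001, -0.002, -0.003, 0.0, -0.0, 0.002], 'tau': [0.004, -56.454, 1.23, -19.398, 0.011, 0.005, -0.0], 'eef_pos': [212.175, -613.822, 230.511], 'tool_rot': [-3.14, 0.0, 0.333], 'force': [-0.111, 0.11, 0.28], 'torque': [-0.012, 0.034, 0.041], 'gripper_force': 0.0, 'width': 85.244}
```

View pics/top0.png

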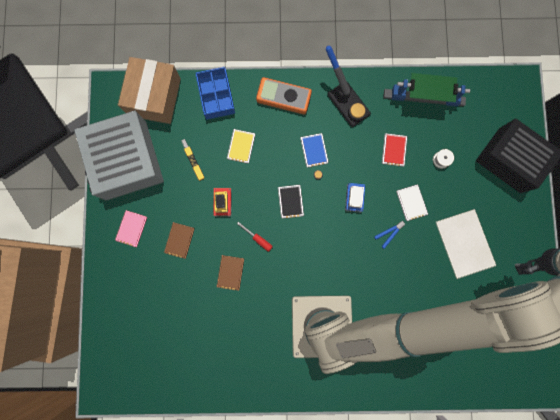

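View pics/scene0.png

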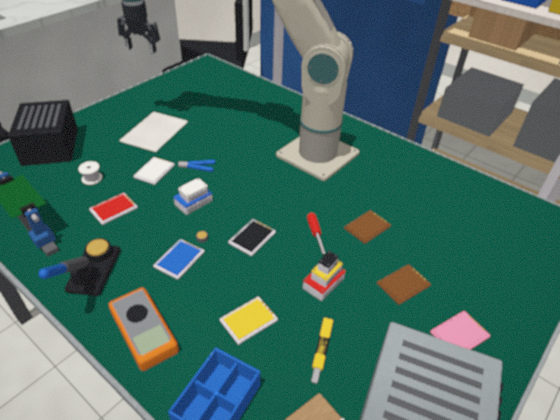

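The top view shows these pieces:
- **Plates:** yellow (241,146), blue (314,150), red (395,150), black (291,201) and white (412,203).
- **Stacks:** red/yellow/black at (222,202) and blue/white at (356,197).
- **Yellow plate look-alikes:** brown (180,240) and (230,272), pink (131,229).
- **White plate look-alike:** the paper at (466,243).
- **Blue look-alike:** the tray at (215,93).
- **Black, yellow and red look-alikes:** the black box (518,155), the yellow knife (193,160) and the red screwdriver (260,240).

I choose by size and colour, and check in a close crop.

```bash
cat > h.py <<'E'
from cell import *
import cv2, numpy as np
def plane(n,uv,z,p=None):
    p=p or camera_params(n); K=p["camera_matrix"]; E=np.array(p["extrinsics"]); uv=np.asarray(uv,float).reshape(-1,2)
    q=np.c_[(uv[:,0]-K[0][2])/K[0][0],(uv[:,1]-K[1][2])/K[1][1],np.ones(len(uv))]
    if n=="wrist":
        r=np.hypot(q[:,0],q[:,1]); q=np.c_[q[:,:2]/np.maximum(r,1e-9)[:,None]*np.sin(r)[:,None],np.cos(r)]
    w=q@E[:3,:3].T; o=E[:3,3]
    return (o+w*((z-o[2])/w[:,2])[:,None])[:,:2]
def cmask(im,c):
    h,s,v=[x.astype(int) for x in cv2.split(cv2.cvtColor(np.ascontiguousarray(im),cv2.COLOR_RGB2HSV))]
    m={"red":(s>140)&(v>90)&((h<7)|(h>172)),"blue":(s>130)&(v>80)&(h>100)&(h<125),"yellow":(s>120)&(v>120)&(h>20)&(h<35),
       "white":(s<40)&(v>205),"black":(v<60)&(s<120)}[c]
    return m.astype(np.uint8)
def find(n,im,c,z,size,uv,rad=40,p=None):
    """contours of colour c near pixel uv, boxed on plane z: centre, sides, yaw of long side (deg)"""
    m=cmask(im,c); k=np.zeros_like(m); cv2.circle(k,tuple(int(round(x)) for x in uv),rad,1,-1)
    S=4; M=cv2.resize((m*k*255),None,fx=S,fy=S,interpolation=cv2.INTER_LINEAR)
    cs,_=cv2.findContours((M>127).astype(np.uint8),cv2.RETR_EXTERNAL,cv2.CHAIN_APPROX_NONE); out=[]
    for q in cs:
        if cv2.contourArea(q)<40*S*S: continue
        w=plane(n,(q.reshape(-1,2)+.5)/S-.5,z,p); (cx,cy),(a,b),t=cv2.minAreaRect(w.astype(np.float32))
        if a<b: a,b,t=b,a,t+90
        t=(t+90)%180-90
        hm=cv2.moments(cv2.convexHull(w.astype(np.float32)))
        out.append((abs(a-size[0])+abs(b-size[1]),np.round([hm["m10"]/hm["m00"],hm["m01"]/hm["m00"],cx,cy,a,b,t],1).tolist()))
    return sorted(out)[:2]
E
python3 - <<'E'
from h import *
f=np.load("top0.npz"); im,d=f["im"],f["d"]
for c,uv in dict(yellow=(241,146),blue=(314,150),red=(395,150),black=(291,201),white=(412,203)).items():
    print("plate",c,find("top",im,c,8,(102,70),uv,28))
for c,z,s,uv in (("blue",32,(96,60),(356,197)),("white",62,(70,44),(356,197)),("red",32,(96,60),(222,202)),("yellow",62,(70,44),(222,202)),("black",92,(46,30),(222,202))):
    print(c,find("top",im,c,z,s,uv,20))
p=camera_params("top");K=p["camera_matrix"];E=p["extrinsics"]
for u,v in ((356,197),(221,201),(241,146),(412,203),(291,201)):
    z=np.median(d[v-2:v+3,u-2:u+3]); print((E@np.r_[(u-K[0][2])/K[0][0]*z,(v-K[1][2])/K[1][1]*z,z,1])[:3].round(1))
a=cv2.resize(im[120:240,190:300],None,fx=3.6,fy=3.6,interpolation=cv2.INTER_CUBIC);b=cv2.resize(im[120:240,330:440],None,fx=3.6,fy=3.6,interpolation=cv2.INTER_CUBIC)
cv2.imwrite("pics/crop1.png",np.hstack([a,b])[...,::-1])
E
```

```text
plate yellow [(2.7406082153320312, [642.0, 279.8, 641.9, 279.8, 103.1, 68.4, -12.4])]
plate blue [(5.388282775878906, [624.6, 11.7, 624.3, 11.9, 98.4, 68.2, 9.7])]
plate red [(2.5546875, [620.4, -280.7, 620.1, -280.3, 102.3, 67.7, -8.4])]
plate black []
plate white [(21.1885986328125, [426.8, -334.3, 427.0, -334.4, 112.2, 81.0, 15.9])]
blue [(5.167545318603516, [446.4, -128.2, 446.1, -127.5, 99.8, 61.4, -4.8])]
white [(4.851173400878906, [443.7, -126.6, 443.2, -126.0, 73.2, 45.7, -7.4])]
red [(0.6979179382324219, [437.1, 344.9, 437.1, 344.9, 96.3, 59.6, -0.2])]
yellow [(3.333965301513672, [431.1, 346.6, 431.3, 346.7, 69.7, 41.0, -0.1])]
black []
[ 440.3 -125.3   59.2]
[429.  341.6  91. ]
[642.  278.1   6.8]
[ 422.6 -334.4    8.5]
[436.4  99.5   8. ]
```

View pics/crop1.png

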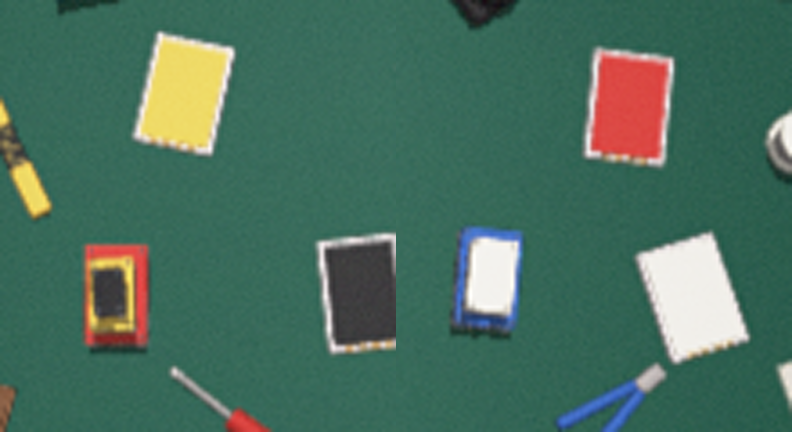

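The crop confirms the plates by their rims and gold contacts. The red stack carries yellow and then black, and the blue stack carries white. The white plate at (412,203) has contacts and the paper doesn't. I start with white because it's nearest.

>>> {"method": "arm_command", "body": {"deltas": [{"dx":0.05,"dy":0.12,"dz":0,"yaw":-8},{"dx":0.23,"dy":0.48,"dz":0,"yaw":-26},{"dx":0.23,"dy":0.48,"dz":0,"yaw":-26},{"dx":0.23,"dy":0.48,"dz":0,"yaw":-26},{"dx":0.23,"dy":0.48,"dz":0,"yaw":-26},{"dx":0.23,"dy":0.48,"dz":0,"yaw":-26},{"dx":0.23,"dy":0.48,"dz":0,"yaw":-26},{"dx":0.23,"dy":0.48,"dz":0,"yaw":-26},{"dx":0.23,"dy":0.48,"dz":0,"yaw":-26},{"dx":0.23,"dy":0.48,"dz":0,"yaw":-26},{"dx":0.23,"dy":0.48,"dz":0,"yaw":-26},{"dx":0.23,"dy":0.48,"dz":0,"yaw":-26},{"dx":0.23,"dy":0.48,"dz":0,"yaw":-26},{"dx":0.23,"dy":0.48,"dz":0,"yaw":-26}]}}

```text
invalid input at $.deltas[0]: expected keys dx, dy, dz, yaw, jaw
```

Run:
```python
from h import *
s=read_state();p=camera_params("wrist");im,d=get_image("wrist");cv2.imwrite("pics/w1.png",im[...,::-1])
print(s["clock"],np.round(s["eef_pos"],1),np.degrees(s["tool_rot"]).round(1));print(np.round(p["camera_matrix"],1).tolist(),np.round(p["extrinsics"],2).tolist())
np.savez("w1.npz",im=im,d=d,K=p["camera_matrix"],E=p["extrinsics"])
```

```text
0.1 [ 212.2 -613.8  230.5] [-179.9    0.    19.1]
[[325.2, 0.0, 282.8], [0.0, 325.2, 211.0], [0.0, 0.0, 1.0]] [[0.33, -0.91, -0.25, 277.37], [-0.95, -0.32, -0.08, -592.33], [-0.0, 0.27, -0.96, 372.15], [0.0, 0.0, 0.0, 1.0]]
```

View pics/w1.png

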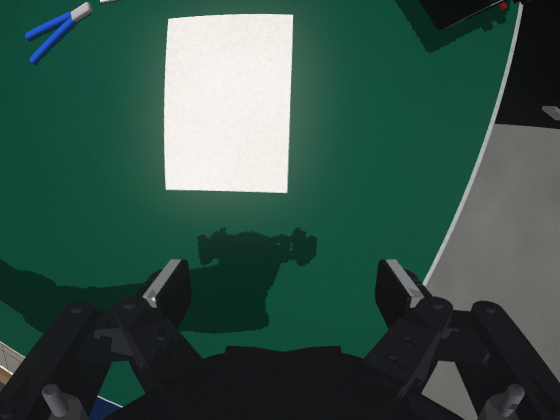

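The picture is still from the start pose, because the move was refused without "jaw". It shows the fingers at (165,285) and (400,285) and the paper at (230,100). I'll resend the move.

>>> {"method": "arm_command", "body": {"deltas": [{"dx":0.05,"dy":0.12,"dz":0,"yaw":-8,"jaw":1},{"dx":0.23,"dy":0.48,"dz":0,"yaw":-26,"jaw":1},{"dx":0.23,"dy":0.48,"dz":0,"yaw":-26,"jaw":1},{"dx":0.23,"dy":0.48,"dz":0,"yaw":-26,"jaw":1},{"dx":0.23,"dy":0.48,"dz":0,"yaw":-26,"jaw":1},{"dx":0.23,"dy":0.48,"dz":0,"yaw":-26,"jaw":1},{"dx":0.23,"dy":0.48,"dz":0,"yaw":-26,"jaw":1},{"dx":0.23,"dy":0.48,"dz":0,"yaw":-26,"jaw":1},{"dx":0.23,"dy":0.48,"dz":0,"yaw":-26,"jaw":1},{"dx":0.23,"dy":0.48,"dz":0,"yaw":-26,"jaw":1},{"dx":0.23,"dy":0.48,"dz":0,"yaw":-26,"jaw":1},{"dx":0.23,"dy":0.48,"dz":0,"yaw":-26,"jaw":1},{"dx":0.23,"dy":0.48,"dz":0,"yaw":-26,"jaw":1},{"dx":0.23,"dy":0.48,"dz":0,"yaw":-26,"jaw":1}]}}

```text
clock: 1.55
eef_pos: [441.7, -135.5, 231.2]
tool_rot: [3.141, 0.001, -0.123]
force: [-0.8, -0.3, 0.6]
width: 85.5
gripper_force: 0.0
```

```bash
cat >> h.py <<'E'
def snap(n,name=None):
    s=read_state();p=camera_params(n);im,d=get_image(n)
    if name: cv2.imwrite(f"pics/{name}.png",im[...,::-1]); np.savez(f"{name}.npz",im=im,d=d,K=p["camera_matrix"],E=p["extrinsics"])
    print("t",s["clock"],"tcp",np.round(s["eef_pos"],1),"yaw",np.degrees(s["tool_rot"]).round(1)[2],"w",round(float(s["width"]),1)); return im,d,p
def px(n,P,p):
    P=np.asarray(P,float); E=np.array(p["extrinsics"]);K=p["camera_matrix"]; q=(P-E[:3,3])@E[:3,:3]
    if n=="wrist":
        r=np.hypot(*q[:2]); q=np.r_[q[:2]/r*np.arctan2(r,q[2]),1]
    return K[0][0]*q[0]/q[2]+K[0][2],K[1][1]*q[1]/q[2]+K[1][2]
E
python3 - <<'E'
from h import *
im,d,p=snap("wrist","w2")
for c,z,s,P in (("white",62,(70,44),(443,-126,62)),("blue",32,(96,60),(446,-128,32)),("white",8,(102,70),(427,-334,8))):
    u=px("wrist",P,p);print(c,np.round(u),find("wrist",im,c,z,s,u,120,p))
E
```

```text
t 1.55 tcp [ 441.7 -135.5  231.2] yaw -7.0 w 85.5
white [273. 194.] [(0.4839591979980469, [448.6, -126.7, 448.6, -126.6, 69.8, 44.3, -7.3])]
blue [275. 185.] [(0.956878662109375, [450.9, -128.7, 450.9, -128.5, 96.6, 60.4, -6.3]), (106.32251167297363, [329.6, -203.3, 332.3, -206.3, 39.9, 9.7, -54.5])]
white [443. 178.] [(18.962265014648438, [432.0, -334.0, 432.0, -334.1, 111.5, 79.5, 16.1]), (87.08090209960938, [335.2, -487.0, 330.7, -498.3, 145.9, 113.2, -72.9])]
```

View pics/w2.png

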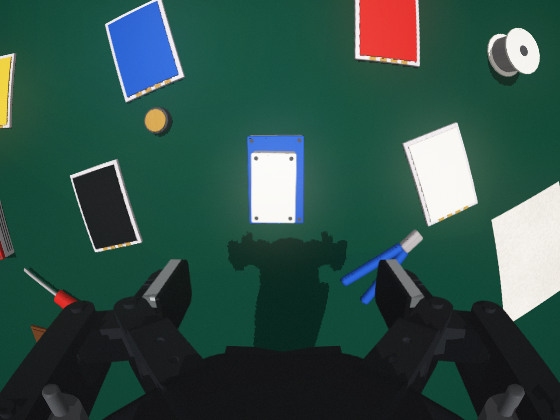

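The wrist view shows the white module on the blue one at (273,187), with the white plate at (440,175), blue (145,50), red (388,30) and black (105,205). Sizes match to within 1 mm. The wrist and top cameras differ by about 5 mm in x. I'll measure both pick and place from the same wrist hover so that cancels.

>>> {"method": "arm_command", "body": {"deltas": [{"dx":0.006,"dy":0.008,"dz":-0.05,"yaw":0,"jaw":1},{"dx":0.006,"dy":0.008,"dz":-0.1,"yaw":0,"jaw":1},{"dx":0.006,"dy":0.008,"dz":-0.14,"yaw":0,"jaw":1},{"dx":0.006,"dy":0.008,"dz":-0.165,"yaw":0,"jaw":1},{"dx":0.006,"dy":0.008,"dz":-0.18,"yaw":0,"jaw":1},{"dx":0.006,"dy":0.008,"dz":-0.19,"yaw":0,"jaw":1},{"dx":0.006,"dy":0.008,"dz":-0.195,"yaw":0,"jaw":1},{"dx":0.006,"dy":0.008,"dz":-0.195,"yaw":0,"jaw":1},{"dx":0.006,"dy":0.008,"dz":-0.195,"yaw":0,"jaw":0.6},{"dx":0.006,"dy":0.008,"dz":-0.195,"yaw":0,"jaw":0.5},{"dx":0.006,"dy":0.008,"dz":-0.195,"yaw":0,"jaw":0.4},{"dx":0.006,"dy":0.008,"dz":-0.195,"yaw":0,"jaw":0.3},{"dx":0.006,"dy":0.008,"dz":-0.195,"yaw":0,"jaw":0.3},{"dx":0.006,"dy":0.008,"dz":-0.195,"yaw":0,"jaw":0.3}]}}

```text
clock: 3.0
eef_pos: [448.9, -126.4, 37.2]
tool_rot: [3.141, -0.002, -0.121]
force: [-1.5, 0.3, 7.0]
width: 42.5
gripper_force: 61.1
```

Run:
```python
from h import *
snap("wrist","w3")
```

```text
t 3.0 tcp [ 448.9 -126.4   37.2] yaw -6.9 w 42.5
```

View pics/w3.png

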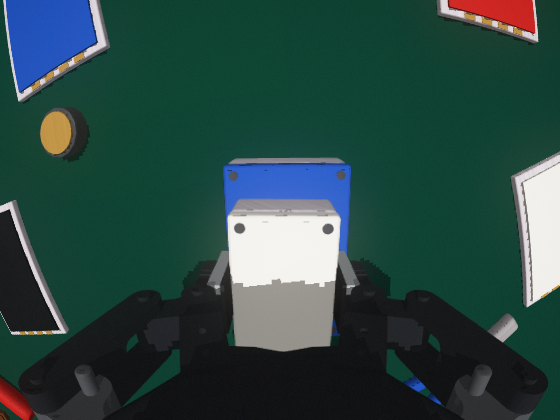

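The picture shows the white module held between the fingers at (285,280), alone, with the blue module free below. Next I lift it and carry it to hover over the white plate.

>>> {"method": "arm_command", "body": {"deltas": [{"dx":0,"dy":0,"dz":0.01,"yaw":0,"jaw":0.3},{"dx":0,"dy":0,"dz":0.03,"yaw":0,"jaw":0.3},{"dx":0,"dy":0,"dz":0.07,"yaw":0,"jaw":0.3},{"dx":-0.003,"dy":-0.04,"dz":0.1,"yaw":6,"jaw":0.3},{"dx":-0.006,"dy":-0.08,"dz":0.12,"yaw":12,"jaw":0.3},{"dx":-0.01,"dy":-0.12,"dz":0.14,"yaw":18,"jaw":0.3},{"dx":-0.012,"dy":-0.16,"dz":0.16,"yaw":23,"jaw":0.3},{"dx":-0.015,"dy":-0.19,"dz":0.185,"yaw":23,"jaw":0.3},{"dx":-0.016,"dy":-0.208,"dz":0.195,"yaw":23,"jaw":0.3},{"dx":-0.016,"dy":-0.208,"dz":0.195,"yaw":23,"jaw":0.3},{"dx":-0.016,"dy":-0.208,"dz":0.195,"yaw":23,"jaw":0.3},{"dx":-0.016,"dy":-0.208,"dz":0.195,"yaw":23,"jaw":0.3}]}}

```text
clock: 4.25
eef_pos: [432.1, -332.2, 230.6]
tool_rot: [-3.139, 0.001, 0.282]
force: [0.1, 0.5, -1.6]
width: 42.8
gripper_force: 61.5
```

Run:
```python
from h import *
im,d,p=snap("wrist","w4")
u=px("wrist",(432,-334,8),p);print(np.round(u),find("wrist",im,"white",8,(112,80),u,75,p))
# held module lid: front top edge & height above tcp by depth
ms=cmask(im,"white")[230:360,200:370]; ys,xs=np.nonzero(ms); print(len(xs), xs.min()+200 if len(xs) else 0, xs.max()+200 if len(xs) else 0, ys.min()+230 if len(xs) else 0)
```

```text
t 4.25 tcp [ 432.1 -332.2  230.6] yaw 16.2 w 42.8
[284. 184.] [(41.741722106933594, [450.8, -330.3, 450.8, -330.4, 79.3, 71.0, -73.7]), (45.04138946533203, [373.5, -349.9, 369.8, -350.9, 133.9, 56.9, -74.8])]
5607 228 369 230
```

View pics/w4.png

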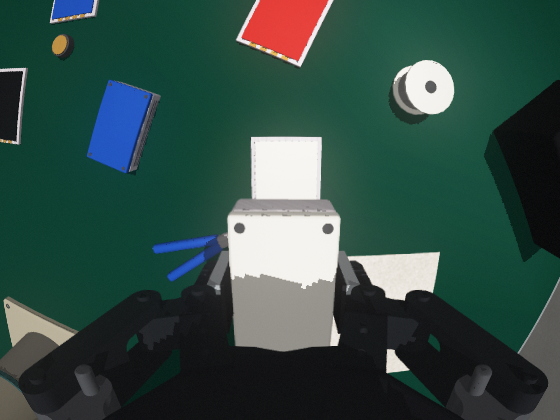

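The held white module hides the near part of its plate. The plate's far corners at (251,138) and (321,138) put its centre near (431.5,-335), yaw 16.2°. I lower it, release, and rise to check.

>>> {"method": "arm_command", "body": {"deltas": [{"dx":-0.001,"dy":-0.001,"dz":-0.05,"yaw":0,"jaw":0.3},{"dx":-0.001,"dy":-0.001,"dz":-0.1,"yaw":0,"jaw":0.3},{"dx":-0.001,"dy":-0.001,"dz":-0.15,"yaw":0,"jaw":0.3},{"dx":-0.001,"dy":-0.001,"dz":-0.185,"yaw":0,"jaw":0.3},{"dx":-0.001,"dy":-0.001,"dz":-0.205,"yaw":0,"jaw":0.3},{"dx":-0.001,"dy":-0.001,"dz":-0.212,"yaw":0,"jaw":0.3},{"dx":-0.001,"dy":-0.001,"dz":-0.216,"yaw":0,"jaw":0.3},{"dx":-0.001,"dy":-0.001,"dz":-0.218,"yaw":0,"jaw":0.3},{"dx":-0.001,"dy":-0.001,"dz":-0.218,"yaw":0,"jaw":0.3},{"dx":-0.001,"dy":-0.001,"dz":-0.218,"yaw":0,"jaw":0.3}]}}

```text
clock: 5.3
eef_pos: [432.0, -335.8, 14.4]
tool_rot: [3.14, -0.001, 0.28]
force: [0.3, -0.6, -1.4]
width: 42.7
gripper_force: 61.4
```

>>> {"method": "arm_command", "body": {"deltas": [{"dx":0,"dy":0,"dz":0,"yaw":0,"jaw":0.6},{"dx":0,"dy":0,"dz":0,"yaw":0,"jaw":0.8},{"dx":0,"dy":0,"dz":0,"yaw":0,"jaw":0.8},{"dx":0,"dy":0,"dz":0.03,"yaw":0,"jaw":0.8},{"dx":0,"dy":0,"dz":0.08,"yaw":0,"jaw":1},{"dx":0,"dy":0,"dz":0.13,"yaw":0,"jaw":1},{"dx":0,"dy":0,"dz":0.18,"yaw":0,"jaw":1},{"dx":0,"dy":0,"dz":0.218,"yaw":0,"jaw":1},{"dx":0,"dy":0,"dz":0.218,"yaw":0,"jaw":1},{"dx":0,"dy":0,"dz":0.218,"yaw":0,"jaw":1}]}}

```text
clock: 6.3
eef_pos: [431.5, -335.5, 232.2]
tool_rot: [3.14, -0.001, 0.28]
force: [0.2, 0.1, 0.3]
width: 85.4
gripper_force: 0.0
```

Run:
```python
from h import *
im,d,p=snap("wrist","w5")
u=px("wrist",(432,-334,8),p)
print(np.round(u),find("wrist",im,"white",8,(112,80),u,75,p))
a=im[100:290,190:390].copy();cv2.imwrite("pics/w5c.png",cv2.resize(a,None,fx=3,fy=3)[...,::-1])
u=px("wrist",(450.9,-128.7,32),p);print("blue",find("wrist",im,"blue",32,(96,60),u,70,p))
```

```text
t 6.3 tcp [ 431.5 -335.5  232.2] yaw 16.1 w 85.4
[281. 183.] [(2.4394683837890625, [431.7, -335.1, 431.8, -335.2, 110.3, 79.3, 16.1])]
blue [(3.8605804443359375, [450.7, -130.5, 450.6, -130.5, 96.8, 63.0, -6.6])]
```

View pics/w5c.png

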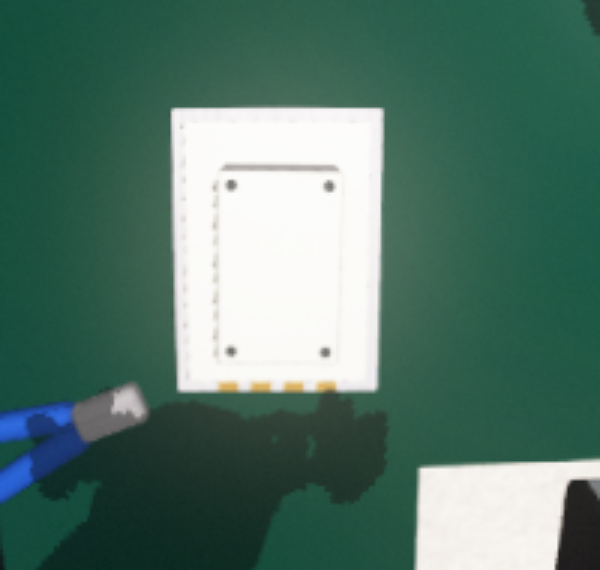

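Run:
```python
from h import *
f=np.load("w5.npz");p=dict(camera_matrix=f["K"],extrinsics=f["E"])
s=np.array([(231,185),(329.5,186.5),(325,352),(231,351.5)])/3-1/3+[190,100]
w=plane("wrist",s,38,p);print(w.round(1),w.mean(0).round(1), np.degrees(np.arctan2(*(w[0]+w[1]-w[2]-w[3])[::-1])))
```

```text
[[ 455.5 -312. ]
 [ 464.4 -344.8]
 [ 406.9 -360.4]
 [ 397.7 -327.9]] [ 431.1 -336.3] 15.29637274830767
```

White is placed, within about 1.3 mm and 1° of its plate. Next I hover over the blue plate to measure it unobstructed.

>>> {"method": "arm_command", "body": {"deltas": [{"dx":0.02,"dy":0.035,"dz":0,"yaw":-3,"jaw":1},{"dx":0.045,"dy":0.075,"dz":0,"yaw":-6,"jaw":1},{"dx":0.196,"dy":0.347,"dz":0,"yaw":-6,"jaw":1},{"dx":0.196,"dy":0.347,"dz":0,"yaw":-6,"jaw":1},{"dx":0.196,"dy":0.347,"dz":0,"yaw":-6,"jaw":1},{"dx":0.196,"dy":0.347,"dz":0,"yaw":-6,"jaw":1},{"dx":0.196,"dy":0.347,"dz":0,"yaw":-6,"jaw":1},{"dx":0.196,"dy":0.347,"dz":0,"yaw":-6,"jaw":1},{"dx":0.196,"dy":0.347,"dz":0,"yaw":-6,"jaw":1},{"dx":0.196,"dy":0.347,"dz":0,"yaw":-6,"jaw":1},{"dx":0.196,"dy":0.347,"dz":0,"yaw":-6,"jaw":1}]}}

```text
clock: 7.45
eef_pos: [626.0, 9.9, 229.6]
tool_rot: [3.14, 0.004, 0.175]
force: [0.0, 0.0, 0.2]
width: 85.6
gripper_force: 0.0
```

Run:
```python
from h import *
im,d,p=snap("wrist","w6")
u=px("wrist",(629,12,8),p);print(np.round(u),find("wrist",im,"blue",8,(102,70),u,80,p))
u=px("wrist",(646,280,8),p);print(np.round(u),find("wrist",im,"yellow",8,(102,70),u,70,p))
u=px("wrist",(625,-280,8),p);print(np.round(u),find("wrist",im,"red",8,(102,70),u,70,p))
u=px("wrist",(440,100,8),p);print(np.round(u),find("wrist",im,"black",8,(102,70),u,70,p))
```

```text
t 7.45 tcp [626.    9.9 229.6] yaw 10.0 w 85.6
[281. 181.] [(1.2900161743164062, [629.8, 10.9, 629.8, 10.8, 101.2, 69.6, 10.4])]
[ 77. 136.] [(5.316314697265625, [647.3, 277.8, 646.5, 277.9, 106.0, 71.3, -12.8])]
[491. 224.] [(1.3543701171875, [626.6, -280.6, 626.6, -280.6, 102.1, 71.2, -8.3])]
[192. 308.] [(186.26390075683594, [393.9, 116.5, 389.5, 118.3, 179.7, 178.6, 41.2])]
```

>>> {"method": "arm_command", "body": {"deltas": [{"dx":-0.03,"dy":-0.025,"dz":0,"yaw":-4,"jaw":1},{"dx":-0.177,"dy":-0.141,"dz":-0.1,"yaw":-16.5,"jaw":1},{"dx":-0.177,"dy":-0.141,"dz":-0.1,"yaw":-16.5,"jaw":1},{"dx":-0.177,"dy":-0.141,"dz":-0.1,"yaw":-16.5,"jaw":1},{"dx":-0.177,"dy":-0.141,"dz":-0.1,"yaw":-16.5,"jaw":1},{"dx":-0.177,"dy":-0.141,"dz":-0.1,"yaw":-16.5,"jaw":1},{"dx":-0.177,"dy":-0.141,"dz":-0.13,"yaw":-16.5,"jaw":1},{"dx":-0.177,"dy":-0.141,"dz":-0.16,"yaw":-16.5,"jaw":1},{"dx":-0.177,"dy":-0.141,"dz":-0.19,"yaw":-16.5,"jaw":1},{"dx":-0.177,"dy":-0.141,"dz":-0.212,"yaw":-16.5,"jaw":1},{"dx":-0.177,"dy":-0.141,"dz":-0.224,"yaw":-16.5,"jaw":1},{"dx":-0.177,"dy":-0.141,"dz":-0.229,"yaw":-16.5,"jaw":1},{"dx":-0.177,"dy":-0.141,"dz":-0.229,"yaw":-16.5,"jaw":0.9},{"dx":-0.177,"dy":-0.141,"dz":-0.229,"yaw":-16.5,"jaw":0.7},{"dx":-0.177,"dy":-0.141,"dz":-0.229,"yaw":-16.5,"jaw":0.6},{"dx":-0.177,"dy":-0.141,"dz":-0.229,"yaw":-16.5,"jaw":0.5},{"dx":-0.177,"dy":-0.141,"dz":-0.229,"yaw":-16.5,"jaw":0.5},{"dx":-0.177,"dy":-0.141,"dz":-0.229,"yaw":-16.5,"jaw":0.5}]}}

```text
clock: 9.3
eef_pos: [450.1, -130.3, 2.6]
tool_rot: [3.14, 0.0, -0.113]
force: [-2.0, -3.2, 3.2]
width: 58.9
gripper_force: 66.0
```

>>> {"method": "arm_command", "body": {"deltas": [{"dx":0,"dy":0,"dz":0.01,"yaw":0,"jaw":0.5},{"dx":0,"dy":0,"dz":0.03,"yaw":0,"jaw":0.5},{"dx":0,"dy":0,"dz":0.07,"yaw":0,"jaw":0.5},{"dx":0.03,"dy":0.023,"dz":0.1,"yaw":4,"jaw":0.5},{"dx":0.065,"dy":0.05,"dz":0.1,"yaw":8,"jaw":0.5},{"dx":0.1,"dy":0.08,"dz":0.1,"yaw":12,"jaw":0.5},{"dx":0.14,"dy":0.11,"dz":0.1,"yaw":16.8,"jaw":0.5},{"dx":0.165,"dy":0.13,"dz":0.1,"yaw":16.8,"jaw":0.5},{"dx":0.179,"dy":0.14,"dz":0.1,"yaw":16.8,"jaw":0.5},{"dx":0.179,"dy":0.14,"dz":0.08,"yaw":16.8,"jaw":0.5},{"dx":0.179,"dy":0.14,"dz":0.05,"yaw":16.8,"jaw":0.5},{"dx":0.179,"dy":0.14,"dz":0.03,"yaw":16.8,"jaw":0.5},{"dx":0.179,"dy":0.14,"dz":0.018,"yaw":16.8,"jaw":0.5},{"dx":0.179,"dy":0.14,"dz":0.012,"yaw":16.8,"jaw":0.5},{"dx":0.179,"dy":0.14,"dz":0.009,"yaw":16.8,"jaw":0.5},{"dx":0.179,"dy":0.14,"dz":0.009,"yaw":16.8,"jaw":0.5},{"dx":0.179,"dy":0.14,"dz":0.009,"yaw":16.8,"jaw":0.5}]}}

```text
clock: 11.0
eef_pos: [630.1, 10.8, 12.3]
tool_rot: [3.142, -0.002, 0.181]
force: [-0.5, -0.2, -3.1]
width: 58.9
gripper_force: 66.6
```

>>> {"method": "arm_command", "body": {"deltas": [{"dx":0,"dy":0,"dz":0,"yaw":0,"jaw":0.8},{"dx":0,"dy":0,"dz":0,"yaw":0,"jaw":1},{"dx":0,"dy":0,"dz":0,"yaw":0,"jaw":1},{"dx":0,"dy":0,"dz":0.03,"yaw":0,"jaw":1},{"dx":0,"dy":0,"dz":0.08,"yaw":0,"jaw":1},{"dx":0,"dy":0,"dz":0.13,"yaw":0,"jaw":1},{"dx":0,"dy":0,"dz":0.18,"yaw":0,"jaw":1},{"dx":0,"dy":0,"dz":0.22,"yaw":0,"jaw":1},{"dx":0,"dy":0,"dz":0.22,"yaw":0,"jaw":1},{"dx":0,"dy":0,"dz":0.22,"yaw":0,"jaw":1}]}}

```text
clock: 12.0
eef_pos: [629.8, 10.6, 232.7]
tool_rot: [3.141, -0.003, 0.181]
force: [0.0, 0.2, -1.3]
width: 85.2
gripper_force: 0.0
```

Run:
```python
from h import *
im,d,p=snap("wrist","w7")
a=im[90:290,180:390].copy();cv2.imwrite("pics/w7c.png",cv2.resize(a,None,fx=2.5,fy=2.5)[...,::-1])
```

```text
t 12.0 tcp [629.8  10.6 232.7] yaw 10.4 w 85.2
```

View pics/w7c.png

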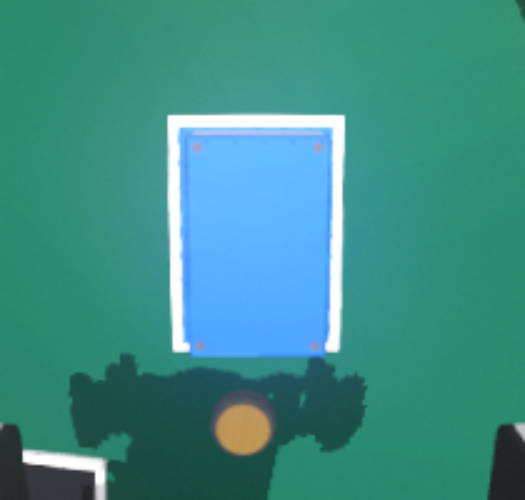

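Run:
```python
from h import *
f=np.load("w7.npz");p=dict(camera_matrix=f["K"],extrinsics=f["E"])
g=lambda q,z:plane("wrist",(np.array(q)+.5)/2.5-.5+[180,90],z,p)
for q,z in (([(197,147),(318,147),(315,346),(200,346)],40),([(168,115),(345,115),(340,352),(173,352)],8)):
    w=g(q,z);print(w.mean(0).round(1),np.degrees(np.arctan2(*(w[0]+w[1]-w[2]-w[3])[::-1])).round(1),np.linalg.norm(w[0]-w[1]).round(1),np.linalg.norm(w[1]-w[2]).round(1))
```

```text
[630.4  10.3] 10.4 49.7 85.8
[629.7  10.7] 10.3 79.4 111.7
```

Blue is placed within 1 mm. Next I hover over the black plate.

>>> {"method": "arm_command", "body": {"deltas": [{"dx":-0.03,"dy":0.015,"dz":0,"yaw":-2,"jaw":1},{"dx":-0.185,"dy":0.09,"dz":0,"yaw":-4,"jaw":1},{"dx":-0.185,"dy":0.09,"dz":0,"yaw":-4,"jaw":1},{"dx":-0.185,"dy":0.09,"dz":0,"yaw":-4,"jaw":1},{"dx":-0.185,"dy":0.09,"dz":0,"yaw":-4,"jaw":1},{"dx":-0.185,"dy":0.09,"dz":0,"yaw":-4,"jaw":1},{"dx":-0.185,"dy":0.09,"dz":0,"yaw":-4,"jaw":1},{"dx":-0.185,"dy":0.09,"dz":0,"yaw":-4,"jaw":1}]}}

```text
clock: 12.85
eef_pos: [445.3, 99.9, 230.7]
tool_rot: [-3.141, 0.001, 0.109]
force: [-0.3, 0.3, 0.4]
width: 85.6
gripper_force: 0.0
```

Run:
```python
from h import *
im,d,p=snap("wrist","w8")
u=px("wrist",(442,100,8),p);print(np.round(u),find("wrist",im,"black",8,(102,70),u,65,p))
x,y=map(int,u);print(im[y,x],im[y-40,x-45],im[y+60,x])
for c,z,s,P in (("red",32,(96,60),(441,345,32)),("yellow",62,(70,44),(436,346,62)),("black",92,(46,30),(436,346,92)),("yellow",8,(102,70),(646,278,8))):
    u=px("wrist",P,p);print(c,np.round(u),find("wrist",im,c,z,s,u,50,p))
```

```text
t 12.85 tcp [445.3  99.9 230.7] yaw 6.3 w 85.6
[282. 187.] []
[82 81 86] [ 60 148 121] [41 85 70]
red [ 81. 173.] [(3.8603248596191406, [447.9, 336.6, 441.1, 342.7, 96.6, 63.3, -0.7])]
yellow [ 67. 182.] [(6.2153167724609375, [437.5, 343.8, 437.0, 343.7, 71.2, 49.0, 1.8])]
black [ 51. 187.] []
yellow [152.   7.] [(92.94965934753418, [629.1, 308.3, 630.7, 306.7, 56.0, 23.0, -12.6])]
```

```bash
sed -i 's/"black":(v<60)&(s<120)/"black":(v<115)\&(s<50)/' h.py
python3 - <<'E'
from h import *
f=np.load("w8.npz");im=f["im"];p=dict(camera_matrix=f["K"],extrinsics=f["E"])
u=px("wrist",(442,100,8),p);print(find("wrist",im,"black",8,(102,70),u,65,p))
E
```

```text
[(1.580322265625, [441.6, 100.7, 441.7, 100.6, 101.1, 69.3, 5.1])]
```

>>> {"method": "arm_command", "body": {"deltas": [{"dx":0,"dy":0.03,"dz":0,"yaw":-3,"jaw":1},{"dx":-0.007,"dy":0.245,"dz":0.02,"yaw":-6.5,"jaw":1},{"dx":-0.007,"dy":0.245,"dz":0.02,"yaw":-6.5,"jaw":1},{"dx":-0.007,"dy":0.245,"dz":0.02,"yaw":-6.5,"jaw":1},{"dx":-0.007,"dy":0.245,"dz":0.02,"yaw":-6.5,"jaw":1},{"dx":-0.007,"dy":0.245,"dz":0.02,"yaw":-6.5,"jaw":1},{"dx":-0.007,"dy":0.245,"dz":0.02,"yaw":-6.5,"jaw":1},{"dx":-0.007,"dy":0.245,"dz":0.02,"yaw":-6.5,"jaw":1},{"dx":-0.007,"dy":0.245,"dz":0.02,"yaw":-6.5,"jaw":1}]}}

```text
clock: 13.8
eef_pos: [438.3, 343.0, 250.6]
tool_rot: [3.139, 0.0, -0.006]
force: [-1.2, -0.0, -0.4]
width: 85.2
gripper_force: 0.0
```

Run:
```python
from h import *
im,d,p=snap("wrist","w9")
for c,z,s,P in (("red",32,(96,60),(441,345,32)),("yellow",62,(70,44),(436,346,62)),("black",92,(46,30),(436,346,92))):
    u=px("wrist",P,p);print(c,np.round(u),find("wrist",im,c,z,s,u,75 if c=="red" else 45,p))
cv2.imwrite("pics/w9c.png",cv2.resize(im[80:310,170:400],None,fx=2.5,fy=2.5)[...,::-1])
```

```text
t 13.8 tcp [438.3 343.  250.6] yaw -0.3 w 85.2
red [281. 182.] [(1.2708854675292969, [441.1, 345.7, 441.4, 345.8, 95.4, 60.7, -0.4])]
yellow [279. 192.] [(1.1282196044921875, [437.1, 347.3, 437.0, 347.5, 70.5, 44.6, 0.4])]
black [279. 199.] []
```

View pics/w9c.png

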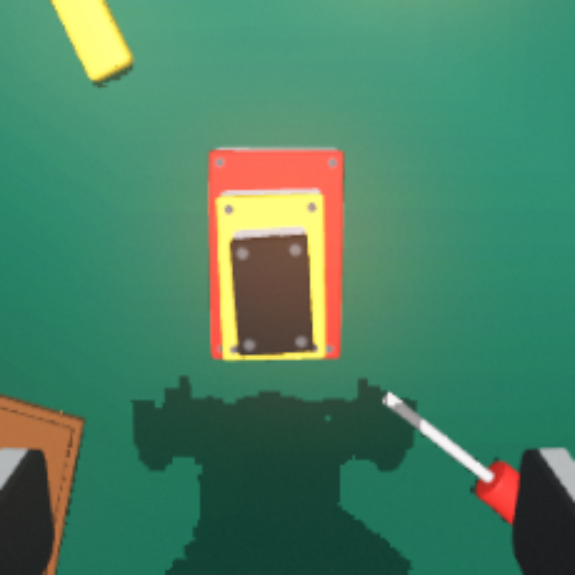

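The red stack is centred at crop (277,255), with yellow on red and black on top at crop (272,295), turned slightly. I get the black lid from its screws and corners.

Run:
```python
from h import *
f=np.load("w9.npz");p=dict(camera_matrix=f["K"],extrinsics=f["E"])
g=lambda q,z:plane("wrist",(np.array(q)+.5)/2.5-.5+[170,80],z,p)
for q,z in (([(242,254),(295,250),(301,342),(249,345)],92),([(231,239),(306,234),(313,350),(237,355)],92),([(229,209.5),(312,207.5),(321,349),(233,350)],62)):
    w=g(q,z);print(w.mean(0).round(1),np.degrees(np.arctan2(*(w[0]+w[1]-w[2]-w[3])[::-1])).round(1),np.linalg.norm(w[0]-w[1]).round(1),np.linalg.norm(w[1]-w[2]).round(1))
```

```text
[435.8 346.7] 3.5 19.9 36.0
[436.9 346.7] 2.6 28.1 45.3
[436.4 346.2] 2.1 33.9 60.4
```

>>> {"method": "arm_command", "body": {"deltas": [{"dx":-0.001,"dy":0.001,"dz":-0.05,"yaw":3,"jaw":1},{"dx":-0.001,"dy":0.001,"dz":-0.1,"yaw":3,"jaw":0.8},{"dx":-0.001,"dy":0.001,"dz":-0.14,"yaw":3,"jaw":0.7},{"dx":-0.001,"dy":0.001,"dz":-0.165,"yaw":3,"jaw":0.7},{"dx":-0.001,"dy":0.001,"dz":-0.178,"yaw":3,"jaw":0.7},{"dx":-0.001,"dy":0.001,"dz":-0.185,"yaw":3,"jaw":0.7},{"dx":-0.001,"dy":0.001,"dz":-0.185,"yaw":3,"jaw":0.7},{"dx":-0.001,"dy":0.001,"dz":-0.185,"yaw":3,"jaw":0.5},{"dx":-0.001,"dy":0.001,"dz":-0.185,"yaw":3,"jaw":0.4},{"dx":-0.001,"dy":0.001,"dz":-0.185,"yaw":3,"jaw":0.3},{"dx":-0.001,"dy":0.001,"dz":-0.185,"yaw":3,"jaw":0.2},{"dx":-0.001,"dy":0.001,"dz":-0.185,"yaw":3,"jaw":0.2},{"dx":-0.001,"dy":0.001,"dz":-0.185,"yaw":3,"jaw":0.2}]}}

```text
clock: 15.15
eef_pos: [437.2, 347.4, 67.8]
tool_rot: [-3.14, -0.002, 0.05]
force: [0.4, -0.4, 6.5]
width: 28.8
gripper_force: 60.5
```

>>> {"method": "arm_command", "body": {"deltas": [{"dx":0,"dy":0,"dz":0.01,"yaw":0,"jaw":0.2},{"dx":0,"dy":0,"dz":0.03,"yaw":0,"jaw":0.2},{"dx":0,"dy":0,"dz":0.06,"yaw":0,"jaw":0.2},{"dx":0.001,"dy":-0.03,"dz":0.07,"yaw":1,"jaw":0.2},{"dx":0.002,"dy":-0.075,"dz":0.07,"yaw":2,"jaw":0.2},{"dx":0.003,"dy":-0.12,"dz":0.07,"yaw":2,"jaw":0.2},{"dx":0.004,"dy":-0.165,"dz":0.05,"yaw":2,"jaw":0.2},{"dx":0.005,"dy":-0.21,"dz":0.03,"yaw":2,"jaw":0.2},{"dx":0.005,"dy":-0.236,"dz":0.01,"yaw":2,"jaw":0.2},{"dx":0.005,"dy":-0.246,"dz":-0.01,"yaw":2,"jaw":0.2},{"dx":0.005,"dy":-0.246,"dz":-0.03,"yaw":2,"jaw":0.2},{"dx":0.005,"dy":-0.246,"dz":-0.042,"yaw":2,"jaw":0.2},{"dx":0.005,"dy":-0.246,"dz":-0.05,"yaw":2,"jaw":0.2},{"dx":0.005,"dy":-0.246,"dz":-0.054,"yaw":2,"jaw":0.2},{"dx":0.005,"dy":-0.246,"dz":-0.054,"yaw":2,"jaw":0.2},{"dx":0.005,"dy":-0.246,"dz":-0.054,"yaw":2,"jaw":0.2}]}}

```text
clock: 16.75
eef_pos: [441.4, 100.8, 13.8]
tool_rot: [3.141, -0.001, 0.085]
force: [-2.5, -1.0, 10.3]
width: 28.9
gripper_force: 61.1
```

>>> {"method": "arm_command", "body": {"deltas": [{"dx":0,"dy":0,"dz":0,"yaw":0,"jaw":0.4},{"dx":0,"dy":0,"dz":0,"yaw":0,"jaw":0.7},{"dx":0,"dy":0,"dz":0,"yaw":0,"jaw":0.7},{"dx":0,"dy":0,"dz":0.03,"yaw":0,"jaw":0.7},{"dx":0,"dy":0,"dz":0.08,"yaw":0,"jaw":1},{"dx":0,"dy":0,"dz":0.13,"yaw":0,"jaw":1},{"dx":0,"dy":0,"dz":0.18,"yaw":0,"jaw":1},{"dx":0,"dy":0,"dz":0.22,"yaw":0,"jaw":1},{"dx":0,"dy":0,"dz":0.22,"yaw":0,"jaw":1},{"dx":0,"dy":0,"dz":0.22,"yaw":0,"jaw":1}]}}

```text
clock: 17.75
eef_pos: [441.8, 100.2, 233.0]
tool_rot: [3.141, -0.002, 0.084]
force: [-0.4, -0.1, -0.4]
width: 85.3
gripper_force: 0.0
```

Run:
```python
from h import *
im,d,p=snap("wrist","w10")
cv2.imwrite("pics/w10c.png",cv2.resize(im[100:280,190:380],None,fx=3,fy=3)[...,::-1])
```

```text
t 17.75 tcp [441.8 100.2 233. ] yaw 4.8 w 85.3
```

View pics/w10c.png

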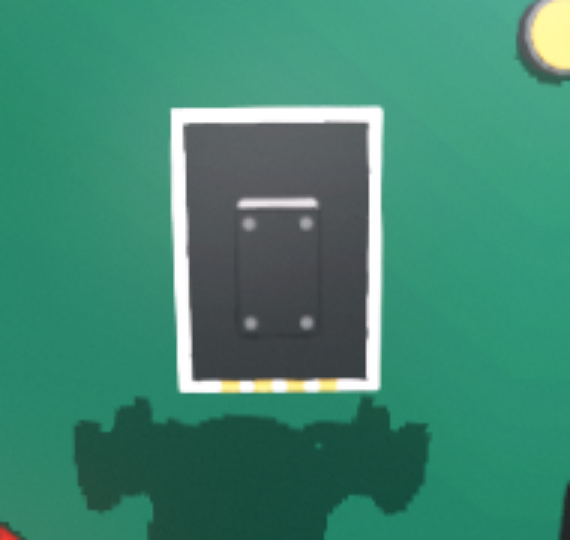

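The black module lies flat near the middle of the black plate, with its screws at crop (249,223) to (306,323). Next I check its numbers and go to hover over the yellow plate.

>>> {"method": "arm_command", "body": {"deltas": [{"dx":0.03,"dy":0.025,"dz":0,"yaw":-4,"jaw":1},{"dx":0.206,"dy":0.177,"dz":0,"yaw":-17,"jaw":1},{"dx":0.206,"dy":0.177,"dz":0,"yaw":-17,"jaw":1},{"dx":0.206,"dy":0.177,"dz":0,"yaw":-17,"jaw":1},{"dx":0.206,"dy":0.177,"dz":0,"yaw":-17,"jaw":1},{"dx":0.206,"dy":0.177,"dz":0,"yaw":-17,"jaw":1},{"dx":0.206,"dy":0.177,"dz":0,"yaw":-17,"jaw":1},{"dx":0.206,"dy":0.177,"dz":0,"yaw":-17,"jaw":1},{"dx":0.206,"dy":0.177,"dz":0,"yaw":-17,"jaw":1}]}}

```text
clock: 18.7
eef_pos: [646.1, 276.5, 230.7]
tool_rot: [3.139, 0.002, -0.212]
force: [-0.0, 0.2, -0.2]
width: 85.6
gripper_force: 0.0
```

Run:
```python
from h import *
f=np.load("w10.npz");p=dict(camera_matrix=f["K"],extrinsics=f["E"])
g=lambda q,z:plane("wrist",(np.array(q)+.5)/3-.5+[190,100],z,p)
for q,z in (([(249,223),(306.5,223),(306.5,323),(250.5,323.5)],38),([(172,108),(382,107),(380,390),(180,391)],8)):
    w=g(q,z);print(w.mean(0).round(1),np.degrees(np.arctan2(*(w[0]+w[1]-w[2]-w[3])[::-1])).round(1),np.linalg.norm(w[0]-w[1]).round(1),np.linalg.norm(w[1]-w[2]).round(1))
im,d,p=snap("wrist","w11")
u=px("wrist",(646,278,8),p);print(np.round(u),find("wrist",im,"yellow",8,(102,70),u,75,p))
for c,z,s,P in (("red",32,(96,60),(441,345,32)),("yellow",62,(70,44),(436,346,62))):
    u=px("wrist",P,p);print(c,np.round(u),find("wrist",im,c,z,s,u,50,p))
```

```text
[439.9 100.2] 5.2 20.0 36.1
[441.9 100.3] 5.4 78.6 111.2
t 18.7 tcp [646.1 276.5 230.7] yaw -12.1 w 85.6
[281. 184.] [(36.29950714111328, [626.8, 282.8, 627.9, 283.3, 69.4, 66.3, 77.9])]
red [264. 349.] [(34.10507583618164, [467.5, 341.6, 462.1, 344.7, 62.9, 61.0, -0.9])]
yellow [264. 366.] [(52.576711654663086, [471.2, 340.3, 472.6, 345.2, 44.3, 17.1, 78.4])]
```

```bash
python3 - <<'E'
from h import *
f=np.load("w11.npz");im=f["im"];p=dict(camera_matrix=f["K"],extrinsics=f["E"])
h=cv2.cvtColor(im,cv2.COLOR_RGB2HSV);print([h[y,281].tolist() for y in range(120,250,10)])
E
sed -i 's/"yellow":(s>120)&(v>120)&(h>20)&(h<35)/"yellow":(s>70)\&(v>120)\&(h>18)\&(h<37)/' h.py
python3 - <<'E'
from h import *
f=np.load("w11.npz");im=f["im"];p=dict(camera_matrix=f["K"],extrinsics=f["E"])
u=px("wrist",(646,278,8),p);print(np.round(u),find("wrist",im,"yellow",8,(102,70),u,75,p))
E
```

```text
[[66, 81, 144], [57, 69, 151], [30, 111, 255], [30, 113, 255], [30, 114, 255], [30, 116, 255], [30, 120, 255], [30, 121, 255], [30, 124, 255], [30, 128, 255], [30, 132, 255], [54, 76, 144], [46, 83, 105]]
[281. 184.] [(5.9453582763671875, [647.1, 279.1, 646.5, 279.1, 107.3, 70.6, -12.5])]
```

>>> {"method": "arm_command", "body": {"deltas": [{"dx":-0.03,"dy":0.01,"dz":0,"yaw":4,"jaw":1},{"dx":-0.21,"dy":0.069,"dz":0,"yaw":13,"jaw":1},{"dx":-0.21,"dy":0.069,"dz":0,"yaw":13,"jaw":1},{"dx":-0.21,"dy":0.069,"dz":0,"yaw":13,"jaw":1},{"dx":-0.21,"dy":0.069,"dz":0,"yaw":13,"jaw":1},{"dx":-0.21,"dy":0.069,"dz":0,"yaw":13,"jaw":1},{"dx":-0.21,"dy":0.069,"dz":0,"yaw":13,"jaw":1},{"dx":-0.21,"dy":0.069,"dz":0,"yaw":13,"jaw":1}]}}

```text
clock: 19.55
eef_pos: [438.8, 345.3, 232.5]
tool_rot: [3.141, -0.001, 0.013]
force: [0.5, 0.4, -0.6]
width: 85.5
gripper_force: 0.0
```

Run:
```python
from h import *
im,d,p=snap("wrist","w12")
for c,z,s,P in (("red",32,(96,60),(441,345,32)),("yellow",62,(70,44),(436,346,62))):
    u=px("wrist",P,p);print(c,np.round(u),find("wrist",im,c,z,s,u,75 if c=="red" else 50,p))
```

```text
t 19.55 tcp [438.8 345.3 232.5] yaw 0.7 w 85.5
red [283. 186.] [(0.6514053344726562, [441.5, 345.6, 441.6, 345.6, 95.4, 60.0, -0.5])]
yellow [282. 197.] [(1.8888664245605469, [437.4, 347.1, 437.6, 346.8, 70.7, 45.2, 0.8]), (56.48755073547363, [434.4, 373.4, 434.5, 373.4, 56.7, 0.8, -0.5])]
```

>>> {"method": "arm_command", "body": {"deltas": [{"dx":0,"dy":0,"dz":-0.05,"yaw":0,"jaw":1},{"dx":0,"dy":0,"dz":-0.1,"yaw":0,"jaw":1},{"dx":0,"dy":0,"dz":-0.14,"yaw":0,"jaw":1},{"dx":0,"dy":0,"dz":-0.165,"yaw":0,"jaw":1},{"dx":0,"dy":0,"dz":-0.18,"yaw":0,"jaw":1},{"dx":0,"dy":0,"dz":-0.19,"yaw":0,"jaw":1},{"dx":0,"dy":0,"dz":-0.196,"yaw":0,"jaw":1},{"dx":0,"dy":0,"dz":-0.196,"yaw":0,"jaw":1},{"dx":0,"dy":0,"dz":-0.196,"yaw":0,"jaw":0.6},{"dx":0,"dy":0,"dz":-0.196,"yaw":0,"jaw":0.5},{"dx":0,"dy":0,"dz":-0.196,"yaw":0,"jaw":0.4},{"dx":0,"dy":0,"dz":-0.196,"yaw":0,"jaw":0.3},{"dx":0,"dy":0,"dz":-0.196,"yaw":0,"jaw":0.3},{"dx":0,"dy":0,"dz":-0.196,"yaw":0,"jaw":0.3}]}}

```text
clock: 21.0
eef_pos: [437.9, 347.2, 37.3]
tool_rot: [-3.141, -0.001, 0.015]
force: [-0.0, -0.5, 6.4]
width: 43.1
gripper_force: 62.3
```

>>> {"method": "arm_command", "body": {"deltas": [{"dx":0,"dy":0,"dz":0.01,"yaw":0,"jaw":0.3},{"dx":0,"dy":0,"dz":0.03,"yaw":0,"jaw":0.3},{"dx":0,"dy":0,"dz":0.06,"yaw":0,"jaw":0.3},{"dx":0.03,"dy":-0.01,"dz":0.08,"yaw":-4,"jaw":0.3},{"dx":0.07,"dy":-0.023,"dz":0.08,"yaw":-8,"jaw":0.3},{"dx":0.11,"dy":-0.036,"dz":0.08,"yaw":-12,"jaw":0.3},{"dx":0.15,"dy":-0.049,"dz":0.08,"yaw":-13.4,"jaw":0.3},{"dx":0.19,"dy":-0.061,"dz":0.07,"yaw":-13.4,"jaw":0.3},{"dx":0.211,"dy":-0.068,"dz":0.05,"yaw":-13.4,"jaw":0.3},{"dx":0.211,"dy":-0.068,"dz":0.02,"yaw":-13.4,"jaw":0.3},{"dx":0.211,"dy":-0.068,"dz":0,"yaw":-13.4,"jaw":0.3},{"dx":0.211,"dy":-0.068,"dz":-0.013,"yaw":-13.4,"jaw":0.3},{"dx":0.211,"dy":-0.068,"dz":-0.02,"yaw":-13.4,"jaw":0.3},{"dx":0.211,"dy":-0.068,"dz":-0.024,"yaw":-13.4,"jaw":0.3},{"dx":0.211,"dy":-0.068,"dz":-0.024,"yaw":-13.4,"jaw":0.3},{"dx":0.211,"dy":-0.068,"dz":-0.024,"yaw":-13.4,"jaw":0.3}]}}

```text
clock: 22.6
eef_pos: [649.1, 279.2, 13.5]
tool_rot: [-3.14, -0.002, -0.219]
force: [0.2, 0.8, -1.7]
width: 42.7
gripper_force: 61.4
```

>>> {"method": "arm_command", "body": {"deltas": [{"dx":0,"dy":0,"dz":0,"yaw":0,"jaw":0.6},{"dx":0,"dy":0,"dz":0,"yaw":0,"jaw":0.8},{"dx":0,"dy":0,"dz":0,"yaw":0,"jaw":0.8},{"dx":0,"dy":0,"dz":0.03,"yaw":0,"jaw":0.8},{"dx":0,"dy":0,"dz":0.08,"yaw":0,"jaw":1},{"dx":0,"dy":0,"dz":0.13,"yaw":0,"jaw":1},{"dx":0,"dy":0,"dz":0.18,"yaw":0,"jaw":1},{"dx":0,"dy":0,"dz":0.22,"yaw":0,"jaw":1},{"dx":0,"dy":0,"dz":0.22,"yaw":0,"jaw":1},{"dx":0,"dy":0,"dz":0.22,"yaw":0,"jaw":1}]}}

```text
clock: 23.6
eef_pos: [648.8, 278.9, 233.6]
tool_rot: [-3.14, -0.002, -0.219]
force: [-1.3, 0.2, -0.6]
width: 85.3
gripper_force: 0.0
```

Run:
```python
from h import *
im,d,p=snap("wrist","w13")
cv2.imwrite("pics/w13c.png",cv2.resize(im[100:280,190:380],None,fx=3,fy=3)[...,::-1])
```

```text
t 23.6 tcp [648.8 278.9 233.6] yaw -12.5 w 85.3
```

View pics/w13c.png

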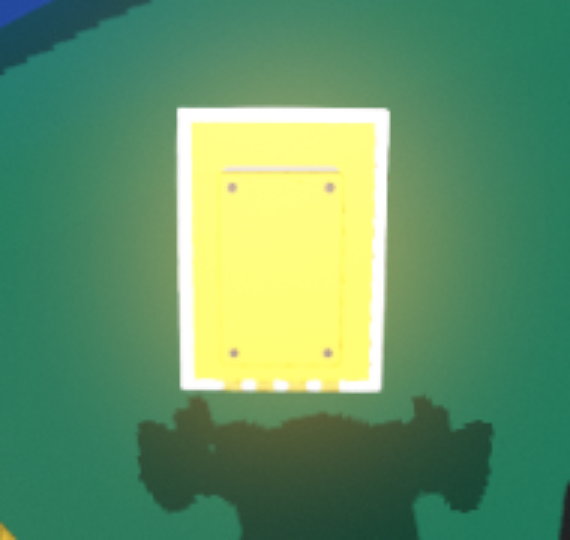

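>>> {"method": "arm_command", "body": {"deltas": [{"dx":0,"dy":-0.03,"dz":0,"yaw":0,"jaw":1},{"dx":0,"dy":-0.07,"dz":0,"yaw":0,"jaw":1},{"dx":-0.022,"dy":-0.559,"dz":0,"yaw":4,"jaw":1},{"dx":-0.022,"dy":-0.559,"dz":0,"yaw":4,"jaw":1},{"dx":-0.022,"dy":-0.559,"dz":0,"yaw":4,"jaw":1},{"dx":-0.022,"dy":-0.559,"dz":0,"yaw":4,"jaw":1},{"dx":-0.022,"dy":-0.559,"dz":0,"yaw":4,"jaw":1},{"dx":-0.022,"dy":-0.559,"dz":0,"yaw":4,"jaw":1},{"dx":-0.022,"dy":-0.559,"dz":0,"yaw":4,"jaw":1},{"dx":-0.022,"dy":-0.559,"dz":0,"yaw":4,"jaw":1},{"dx":-0.022,"dy":-0.559,"dz":0,"yaw":4,"jaw":1},{"dx":-0.022,"dy":-0.559,"dz":0,"yaw":4,"jaw":1},{"dx":-0.022,"dy":-0.559,"dz":0,"yaw":4,"jaw":1},{"dx":-0.022,"dy":-0.559,"dz":0,"yaw":4,"jaw":1},{"dx":-0.022,"dy":-0.559,"dz":0,"yaw":4,"jaw":1}]}}

```text
clock: 25.15
eef_pos: [626.1, -278.2, 231.0]
tool_rot: [-3.139, 0.002, -0.147]
force: [-0.1, 0.1, 0.7]
width: 85.2
gripper_force: 0.0
```

Run:
```python
from h import *
f=np.load("w13.npz");p=dict(camera_matrix=f["K"],extrinsics=f["E"])
g=lambda q,z:plane("wrist",(np.array(q)+.5)/3-.5+[190,100],z,p)
for q,z in (([(232,188),(330,187.5),(327.5,352.5),(234,352.5)],38),([(178,108),(389,108),(381,390),(181,390)],8)):
    w=g(q,z);print(w.mean(0).round(1),np.degrees(np.arctan2(*(w[0]+w[1]-w[2]-w[3])[::-1])).round(1),np.linalg.norm(w[0]-w[1]).round(1),np.linalg.norm(w[1]-w[2]).round(1))
im,d,p=snap("wrist","w14")
u=px("wrist",(626,-281,8),p);print(np.round(u),find("wrist",im,"red",8,(102,70),u,75,p))
```

```text
[647.6 279. ] -12.6 34.0 59.7
[648.7 278.2] -13.0 79.1 111.0
t 25.15 tcp [ 626.1 -278.2  231. ] yaw -8.4 w 85.2
[286. 183.] [(2.2397918701171875, [626.8, -281.6, 626.9, -281.7, 100.3, 69.5, -8.4])]
```

Yellow is within 1.4 mm. The red plate is at (626.8,-281.6), yaw -8.4°. Next I hover over the red module.

>>> {"method": "arm_command", "body": {"deltas": [{"dx":-0.008,"dy":0.03,"dz":0,"yaw":2,"jaw":1},{"dx":-0.02,"dy":0.07,"dz":0,"yaw":4,"jaw":1},{"dx":-0.185,"dy":0.626,"dz":0,"yaw":8,"jaw":1},{"dx":-0.185,"dy":0.626,"dz":0,"yaw":8,"jaw":1},{"dx":-0.185,"dy":0.626,"dz":0,"yaw":8,"jaw":1},{"dx":-0.185,"dy":0.626,"dz":0,"yaw":8,"jaw":1},{"dx":-0.185,"dy":0.626,"dz":0,"yaw":8,"jaw":1},{"dx":-0.185,"dy":0.626,"dz":0,"yaw":8,"jaw":1},{"dx":-0.185,"dy":0.626,"dz":0,"yaw":8,"jaw":1},{"dx":-0.185,"dy":0.626,"dz":0,"yaw":8,"jaw":1},{"dx":-0.185,"dy":0.626,"dz":0,"yaw":8,"jaw":1},{"dx":-0.185,"dy":0.626,"dz":0,"yaw":8,"jaw":1},{"dx":-0.185,"dy":0.626,"dz":0,"yaw":8,"jaw":1},{"dx":-0.185,"dy":0.626,"dz":0,"yaw":8,"jaw":1},{"dx":-0.185,"dy":0.626,"dz":0,"yaw":8,"jaw":1},{"dx":-0.185,"dy":0.626,"dz":0,"yaw":8,"jaw":1}]}}

```text
clock: 26.8
eef_pos: [439.7, 346.9, 232.2]
tool_rot: [3.141, 0.0, -0.005]
force: [0.6, -0.3, -0.2]
width: 85.3
gripper_force: 0.0
```

Run:
```python
from h import *
im,d,p=snap("wrist","w15")
u=px("wrist",(441,345,32),p);print(np.round(u),find("wrist",im,"red",32,(96,60),u,75,p))
```

```text
t 26.8 tcp [439.7 346.9 232.2] yaw -0.3 w 85.3
[284. 187.] [(0.5367813110351562, [440.8, 345.1, 441.0, 344.8, 95.8, 60.3, -1.3])]
```

>>> {"method": "arm_command", "body": {"deltas": [{"dx":0,"dy":-0.001,"dz":-0.05,"yaw":-0.5,"jaw":1},{"dx":0,"dy":-0.001,"dz":-0.1,"yaw":-0.5,"jaw":1},{"dx":0,"dy":-0.001,"dz":-0.15,"yaw":-0.5,"jaw":1},{"dx":0,"dy":-0.001,"dz":-0.185,"yaw":-0.5,"jaw":1},{"dx":0,"dy":-0.001,"dz":-0.21,"yaw":-0.5,"jaw":1},{"dx":0,"dy":-0.001,"dz":-0.223,"yaw":-0.5,"jaw":1},{"dx":0,"dy":-0.001,"dz":-0.23,"yaw":-0.5,"jaw":1},{"dx":0,"dy":-0.001,"dz":-0.23,"yaw":-0.5,"jaw":1},{"dx":0,"dy":-0.001,"dz":-0.23,"yaw":-0.5,"jaw":0.8},{"dx":0,"dy":-0.001,"dz":-0.23,"yaw":-0.5,"jaw":0.6},{"dx":0,"dy":-0.001,"dz":-0.23,"yaw":-0.5,"jaw":0.5},{"dx":0,"dy":-0.001,"dz":-0.23,"yaw":-0.5,"jaw":0.5},{"dx":0,"dy":-0.001,"dz":-0.23,"yaw":-0.5,"jaw":0.5}]}}

```text
clock: 28.15
eef_pos: [442.3, 345.4, 3.9]
tool_rot: [-3.14, -0.002, -0.018]
force: [0.7, -0.6, 6.1]
width: 58.9
gripper_force: 66.0
```

>>> {"method": "arm_command", "body": {"deltas": [{"dx":0,"dy":0,"dz":0.01,"yaw":0,"jaw":0.5},{"dx":0,"dy":0,"dz":0.03,"yaw":0,"jaw":0.5},{"dx":0,"dy":0,"dz":0.06,"yaw":0,"jaw":0.5},{"dx":0,"dy":0,"dz":0.1,"yaw":0,"jaw":0.5},{"dx":0.005,"dy":-0.016,"dz":0.13,"yaw":-1,"jaw":0.5},{"dx":0.015,"dy":-0.05,"dz":0.14,"yaw":-2,"jaw":0.5},{"dx":0.027,"dy":-0.09,"dz":0.14,"yaw":-3,"jaw":0.5},{"dx":0.04,"dy":-0.135,"dz":0.14,"yaw":-4,"jaw":0.5},{"dx":0.053,"dy":-0.18,"dz":0.14,"yaw":-5,"jaw":0.5},{"dx":0.067,"dy":-0.225,"dz":0.14,"yaw":-6,"jaw":0.5},{"dx":0.08,"dy":-0.27,"dz":0.14,"yaw":-7.4,"jaw":0.5},{"dx":0.093,"dy":-0.315,"dz":0.14,"yaw":-7.4,"jaw":0.5},{"dx":0.107,"dy":-0.36,"dz":0.14,"yaw":-7.4,"jaw":0.5},{"dx":0.12,"dy":-0.405,"dz":0.14,"yaw":-7.4,"jaw":0.5},{"dx":0.133,"dy":-0.45,"dz":0.14,"yaw":-7.4,"jaw":0.5},{"dx":0.147,"dy":-0.495,"dz":0.14,"yaw":-7.4,"jaw":0.5},{"dx":0.16,"dy":-0.54,"dz":0.14,"yaw":-7.4,"jaw":0.5},{"dx":0.171,"dy":-0.578,"dz":0.14,"yaw":-7.4,"jaw":0.5},{"dx":0.18,"dy":-0.606,"dz":0.12,"yaw":-7.4,"jaw":0.5},{"dx":0.186,"dy":-0.626,"dz":0.1,"yaw":-7.4,"jaw":0.5}]}}

```text
clock: 30.15
eef_pos: [627.3, -285.2, 102.7]
tool_rot: [3.14, -0.001, -0.151]
force: [-0.1, 0.8, -3.4]
width: 58.9
gripper_force: 65.5
```

>>> {"method": "arm_command", "body": {"deltas": [{"dx":0,"dy":0,"dz":-0.02,"yaw":0,"jaw":0.5},{"dx":0,"dy":0,"dz":-0.05,"yaw":0,"jaw":0.5},{"dx":0,"dy":0,"dz":-0.072,"yaw":0,"jaw":0.5},{"dx":0,"dy":0,"dz":-0.084,"yaw":0,"jaw":0.5},{"dx":0,"dy":0,"dz":-0.089,"yaw":0,"jaw":0.5},{"dx":0,"dy":0,"dz":-0.0915,"yaw":0,"jaw":0.5},{"dx":0,"dy":0,"dz":-0.0915,"yaw":0,"jaw":0.5},{"dx":0,"dy":0,"dz":-0.0915,"yaw":0,"jaw":0.5}]}}

```text
clock: 30.95
eef_pos: [628.4, -281.7, 12.1]
tool_rot: [3.141, -0.003, -0.147]
force: [0.9, 0.2, -1.9]
width: 58.8
gripper_force: 65.5
```

>>> {"method": "arm_command", "body": {"deltas": [{"dx":0,"dy":0,"dz":0,"yaw":0,"jaw":0.8},{"dx":0,"dy":0,"dz":0,"yaw":0,"jaw":1},{"dx":0,"dy":0,"dz":0,"yaw":0,"jaw":1},{"dx":0,"dy":0,"dz":0.03,"yaw":0,"jaw":1},{"dx":0,"dy":0,"dz":0.08,"yaw":0,"jaw":1},{"dx":0,"dy":0,"dz":0.13,"yaw":0,"jaw":1},{"dx":0,"dy":0,"dz":0.18,"yaw":0,"jaw":1},{"dx":0,"dy":0,"dz":0.22,"yaw":0,"jaw":1},{"dx":0,"dy":0,"dz":0.22,"yaw":0,"jaw":1},{"dx":0,"dy":0,"dz":0.22,"yaw":0,"jaw":1}]}}

```text
clock: 31.95
eef_pos: [627.8, -281.5, 232.2]
tool_rot: [3.141, -0.002, -0.147]
force: [-0.8, -0.3, 0.6]
width: 85.4
gripper_force: 0.0
```

Run:
```python
from h import *
im,d,p=snap("wrist","w16")
u=px("wrist",(627,-281,40),p);print(find("wrist",im,"red",40,(96,60),u,75,p))
cv2.imwrite("pics/w16c.png",cv2.resize(im[100:280,190:380],None,fx=3,fy=3)[...,::-1])
im,d,p=snap("top","top1")
```

```text
t 31.95 tcp [ 627.8 -281.5  232.2] yaw -8.4 w 85.4
[(7.582813262939453, [628.5, -282.1, 628.4, -282.2, 100.1, 63.5, -8.3])]
t 32.0 tcp [ 626.9 -281.4  230.4] yaw -8.4 w 85.4
```

View pics/w16c.png

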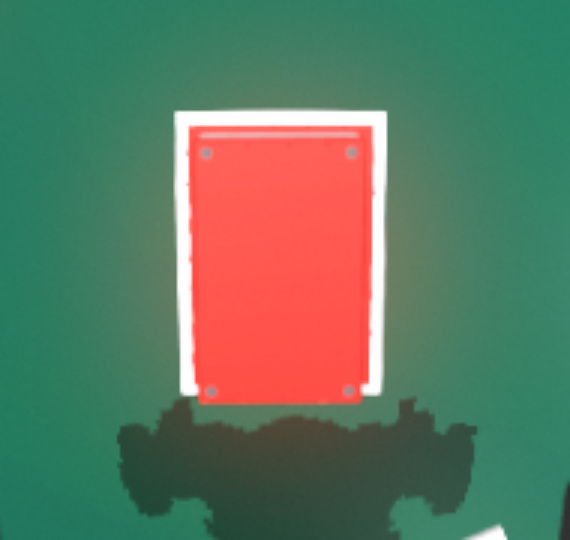

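View pics/top1.png

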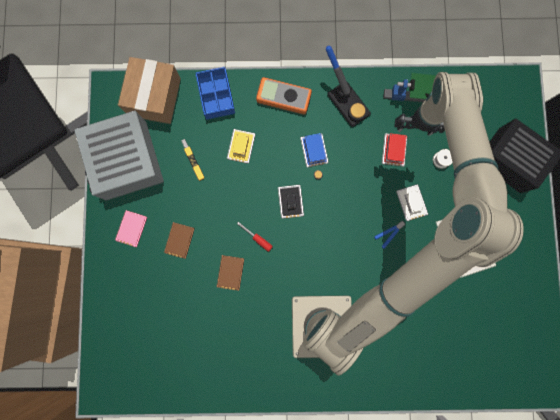

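Run:
```python
from h import *
f=np.load("w16.npz");p=dict(camera_matrix=f["K"],extrinsics=f["E"])
g=lambda q,z:plane("wrist",(np.array(q)+.5)/3-.5+[190,100],z,p)
for q,z in (([(206,153),(352,152.5),(349,391.5),(210.5,392)],40),([(175,111),(386,111),(381,395),(181,395)],8)):
    w=g(q,z);print(w.mean(0).round(1),np.degrees(np.arctan2(*(w[0]+w[1]-w[2]-w[3])[::-1])).round(1))
```

```text
[ 626.2 -281.3] -8.3
[ 626.6 -281.9] -8.3
```

The red module is centred within 1 mm and aligned, with its screws at crop (206,153) to (349,391). The final top view shows all five modules lying on their own plates: yellow (241,146), blue (314,149), red (395,150), black (291,201) and white (412,203). Handing in.

```bash
python3 -c "
from cell import finish_job; print(finish_job())"
```

```text
the job is handed in; nothing more can be done
None
```

All five modules are on the plates of their own colour, released and lid up, measured within about 2 mm and 1° of centre and line; I handed the job in at about 32 s of the 134 s, and no verdict came back.

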